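# Send the trimmed casting on for polishing

### The arm

A 6-joint arm with a two-finger parallel gripper is mounted at the origin on the work surface. World frame = base frame: x ahead of the robot, y to its left, z up, the work surface at z = 0. Lengths are in mm, angles in degrees, forces in N, time in s.
With the tool pointing down it reaches from about 300 to 850 mm from the base axis. Payload 4.2 kg.
Tool frame: the origin (TCP) lies midway between the tips of the shut fingers; the grasp point (between the pads) lies 19 mm behind it; x points along the fingers, y is the direction in which the jaws open and shut, and the axes are right-handed (so a half turn about x gives the same grasp; the last joint's range is limited). The gripper opens to 91 mm and grips with 3 to 60 N. Pads are 32 mm wide; open, the fingers measure 118 mm over their backs; the gripper's body (76 mm by 178 mm) begins 60 mm behind the grasp point.
Start: joints at [-67.265, 18.312, 89.639, -0, 72.044, -1.146], TCP at [232.786, -525.789, 213.976] pointing down, gripper open.
Joint ranges: [-177.97, 177.97], [-48.28, 115.42], [12.27, 149.76], [-77.06, 257.06], [2.81, 150.46], [-146.56, 146.56]. Speed limits (degrees/s): [147.25, 147.25, 180, 180, 180, 180].

### API

Orientations are given as [roll, pitch, yaw] about the fixed x, y, z axes, in that order (R = Rz(yaw) Ry(pitch) Rx(roll)).
In Python, from workcell import env gives the robot as it stands.
- The arm moves only by the shell command python3 -m handwheel 'ROWS' [FORCE]. ROWS is text: rows parted by semicolons, each of 7 numbers parted by spaces: the turn, a rotation vector about the tool's x, y, z in degrees, then the shift along the tool's x, y, z in m, then the finger opening in m, from 0 to 0.0912. In form: rx ry rz x y z grip; .... A call has 1 to 12 rows; each row is the pose to reach, as a shift and turn from the pose commanded when the call began, along the tool's axes at that moment; what a row does not reach only later rows make up. A row lasts 1/12 s, in which the tool goes at most 41.7 mm and 7.16 degrees, less where a joint would pass 70% of its speed; a pose out of reach is approached as far as the arm can. A call with a gripper value outside its range is refused whole. The fingers move at their own pace and stop on an object; FORCE is the grip in N (left out, the last holds). Time passes only in rows, so rows that repeat a pose let the fingers close. It gives the time, the measured TCP pose, the force and the opening at its end, in the units of the state.
- env.state(): the state, without advancing time (a new reading comes with each control period).
- env.grab_frame(name): name is "scene" or "side" or "wrist"; returns the picture (480x640x3 uint8, red, green, blue); there is no depth.
- env.get_calibration(name): a dict with "mtx" (3x3 intrinsics, pixels), "T" (4x4, takes a point from camera to world coordinates); the wrist camera has in their place "hand_eye" (4x4, takes a point from camera to tool coordinates, whose origin is the TCP and whose axes are the tool frame's). Camera axes: x right, y up, looking along -z (the intrinsics and any distortion apply to the point x, -y, -z); pixel columns grow to the right and rows downward; lengths in mm; the calibration is good to about 2 mm. A picture is of the moment at which its call begins: read the wrist's pose just before it. get_calibration takes no time and is no camera call.
- env.job_done(): hands the job in, once; it reports no verdict.
The state is a dict: "time_s": time; "qpos": joint angles; "qvel": joint speeds; "effort": joint torques, N m; "ee_pos": TCP position; "ee_rot": TCP orientation; "force": force on the tool from outside, world axes, zero at the start; "torque": the same for the moment, N m; "gripper_width": finger opening in mm.
Only numpy, scipy, OpenCV 4.12 (cv2) and the standard library are available. Lean on these libraries where they do the work, as an engineer would, in place of code of your own. Each camera call takes 0.05 s, during which the arm holds its last target. There are 200 camera calls.

### The job

Look at the two brass bird castings waiting in carriers on the roller track: one still has its pouring stub standing on it, the other is clean. Roll the carrier with the clean casting along its lane, keeping it on the rollers, until it is fully home against the end stop; then lift it off and set it down flat inside the lips of the wooden board, the casting still in it, and let go. Do not fling or drop a carrier, and leave the other carrier with its casting and everything else on the bench where it is.

Things in the scene. Friction and masses are not known exactly. Their poses are not given: they have to be found in the camera images.
- track: Fixed two-lane roller track. Origin on the bench under its middle; x across, y along the lanes. Lane centres at x = -80 (near) and +80 mm (far). Free steel rollers from y = -180 to +180 mm, 40 mm apart, tops 56 mm above the bench; side rails 112 mm apart, 68 mm high. End stops, 80 mm high, close both lanes at the -y end (face at y = -200 mm); the +y end is open.
- home_near (a point): Where the underside centre of the near carrier stands when it is fully home: on the rollers, 70 mm (half a tray) before the stop face, at x = -80 mm, y = -130 mm of the track.
- home_far (a point): Where the underside centre of the far carrier stands when it is fully home: on the rollers, 70 mm (half a tray) before the stop face, at x = +80 mm, y = -130 mm of the track.
- carrier_near: Open dark grey tray, 104 mm (its x) by 140 mm (its y, along the lane), walls 24 mm high, floor 6 mm thick, with an arched handle over its middle. Origin: centre of the underside, z up. 0.25 to 0.4 kg, plus a 0.24 kg casting. Starts on the rollers of the lane nearer the robot, 150 to 210 mm short of the stop; rolls with under 1 N.
- carrier_far: Open dark grey tray, 104 mm (its x) by 140 mm (its y, along the lane), walls 24 mm high, floor 6 mm thick, with an arched handle over its middle. Origin: centre of the underside, z up. 0.25 to 0.4 kg, plus a 0.24 kg casting. Starts on the rollers of the lane farther from the robot, 150 to 210 mm short of the stop; rolls with under 1 N.
- handle_near (a point): Middle of the handle bar of the near carrier, 101 mm above its underside: flat-sided wooden bar along the carrier's x, 104 mm long, 14 mm wide (carrier's y), 18 mm high, on two side posts. The loaded carrier balances under it.
- handle_far (a point): Middle of the handle bar of the far carrier, 101 mm above its underside: flat-sided wooden bar along the carrier's x, 104 mm long, 14 mm wide (carrier's y), 18 mm high, on two side posts. The loaded carrier balances under it.
- casting_clean: Clean casting: brass bird lying in one of the two carriers (either one), wings along y: 63 mm (x) by 122 mm (y), up to 27 mm high. Origin: centre of its underside, 6 mm above the underside of its carrier, within 15 mm of the carrier's middle. Nothing stands on it.
- casting_stub: Casting with its pouring stub: brass bird lying in one of the two carriers (either one), wings along y: 63 mm (x) by 122 mm (y), up to 27 mm high. Origin: centre of its underside, 6 mm above the underside of its carrier, within 15 mm of the carrier's middle. On one wing (32 mm along its +y) stands a funnel-shaped stub, 32 mm wide at its top, which is 68 mm above the casting's underside.
- board: Fixed wooden board lying on the bench with a low lip all round: 156 mm (x) by 196 mm (y), floor 12 mm above the bench, inside the lips 140 by 180 mm, lips 8 mm thick and 10 mm higher than the floor. Origin: on the bench under its centre.
- plates: Bystander: stack of square brass plates, 92 mm, 16 mm high. Origin at its underside.
- tape: Bystander: roll of tape lying flat, 100 mm across, 25 mm high. Origin at its underside.
- mop: Bystander: grey buffing wheel lying flat, 100 mm across, 26 mm high. Origin at its underside.
- wax: Bystander: bar of polishing compound, 110 by 45 by 35 mm. Origin at its underside.
- sander: Bystander: sanding block, 120 by 60 mm, 42 mm high. Origin at its underside.
- tin: Bystander: round tin, 70 mm across, 100 mm high. Origin at its underside.

How it is judged:
By the outcome, as a careful person would: the job done as asked, in the order asked, and still so for the second after the job is handed in, with the robot touching nothing.
It also fails if it takes over 64 s, if anything falls off the work surface, if the arm or the gripper's body presses on something with over 40 N, if the wrist force passes 120 N, or if a joint passes its speed limit or range.

## Working session

There is one attempt and no reset: what is moved stays moved. The work goes in short steps, Python scripts to look and compute and a shell command to move; the robot and the scene stay as the last step left them, time stands still between calls to the robot, and variables do not carry over. Pictures are saved under pics/ and viewed, on a budget of 10 in all, crops included, one or two more only if the job needs it, and the job is handed in when it is done.

```bash
ls; mkdir -p pics
python3 - <<'E'
from workcell import env
import cv2,numpy as np
np.set_printoptions(suppress=True,precision=3)
print(env.state())
for n in("scene","side"):
    cv2.imwrite(f"pics/{n}0.png",env.grab_frame(n)[:,:,::-1]); print(n,env.get_calibration(n))
print(env.get_calibration("wrist"))
E
```

```text
pics
{'time_s': 0.0, 'qpos': array([-67.265,  18.352,  89.708,   0.001,  72.043,  -1.145]), 'qvel': array([-0.048, -0.009,  0.063, -0.04 , -0.012, -0.034]), 'effort': array([  0.   , -41.245, -23.198,   0.073,   0.046,  -0.   ]), 'ee_pos': array([ 232.59 , -525.301,  213.105]), 'ee_rot': array([-91.485,  89.897, 112.395]), 'force': array([ 0.141, -0.422,  0.37 ]), 'torque': array([-0.006,  0.047, -0.003]), 'gripper_width': 91.30804491705987}
scene {'mtx': array([[520.87 ,   0.   , 305.927],
       [  0.   , 520.87 , 239.052],
       [  0.   ,   0.   ,   1.   ]]), 'T': array([[  -0.029,   -0.662,    0.749, 1392.373],
       [   1.   ,   -0.025,    0.016,  -90.34 ],
       [   0.008,    0.749,    0.662,  833.103],
       [   0.   ,    0.   ,    0.   ,    1.   ]])}
side {'mtx': array([[502.339,   0.   , 313.06 ],
       [  0.   , 502.339, 236.331],
       [  0.   ,   0.   ,   1.   ]]), 'T': array([[    0.99 ,     0.062,    -0.128,   372.256],
       [   -0.141,     0.549,    -0.824, -1205.074],
       [    0.019,     0.833,     0.552,   842.859],
       [    0.   ,     0.   ,     0.   ,     1.   ]])}
{'mtx': array([[349.52 ,   0.   , 321.892],
       [  0.   , 349.52 , 244.035],
       [  0.   ,   0.   ,   1.   ]]), 'hand_eye': array([[  -0.   ,    0.274,   -0.962, -170.478],
       [   1.   ,    0.001,    0.   ,    0.436],
       [   0.001,   -0.962,   -0.274,  -77.637],
       [   0.   ,    0.   ,    0.   ,    1.   ]])}
```

View pics/scene0.png

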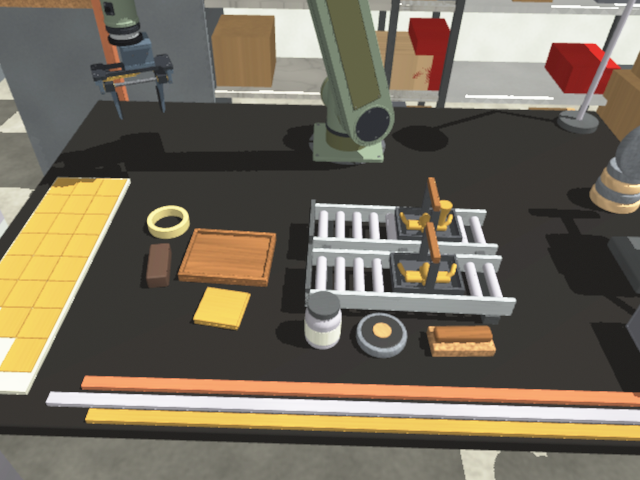

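View pics/side0.png

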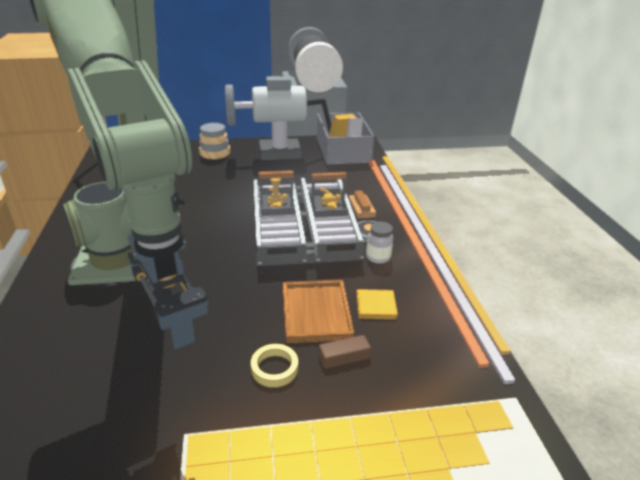

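The scene view shows a stub standing on the near casting, at about (445,208). The far one at (425,270) looks clean. The side view agrees: near stub at (277,183), flat far casting at (328,198).

```bash
cat > h.py <<'E'
from workcell import env
import cv2,numpy as np
from scipy.spatial.transform import Rotation as R
np.set_printoptions(suppress=True,precision=1)
def cam(n,st=None):
    c=env.get_calibration(n)
    if n!="wrist": return c["mtx"],c["T"]
    st=st or env.state(); T=np.eye(4)
    T[:3,:3]=R.from_euler("xyz",st["ee_rot"],degrees=True).as_matrix();T[:3,3]=st["ee_pos"]
    return c["mtx"],T@c["hand_eye"]
def ray(C,px,z):
    K,T=C; d=T[:3,:3]@np.array([(px[0]-K[0,2])/K[0,0],-(px[1]-K[1,2])/K[1,1],-1])
    return T[:3,3]+d*(z-T[2,3])/d[2]
def blobs(img,lo,hi,amin=60):
    m=cv2.inRange(cv2.cvtColor(img,cv2.COLOR_RGB2HSV),lo,hi)
    return [c for c in cv2.findContours(m,cv2.RETR_EXTERNAL,cv2.CHAIN_APPROX_NONE)[0] if cv2.contourArea(c)>amin]
E
python3 - <<'E'
from h import *
for n in("scene","side"):
    img=cv2.imread(f"pics/{n}0.png")[:,:,::-1].copy(); C=cam(n)
    for c in blobs(img,(6,110,70),(16,255,255)):
        r=cv2.minAreaRect(c); x,y,w,h=cv2.boundingRect(c)
        if w>200 or y<165 and n=="scene": continue
        b=cv2.boxPoints(r)
        print(n,x,y,w,h,cv2.contourArea(c),"ctr",np.array(r[0]),"z22",[ray(C,p,22)[:2] for p in b],"z166",ray(C,r[0],160)[:2])
C=cam("scene")
for p in [(188,230),(276,231),(268,285),(180,283)]: print("board",ray(C,p,22)[:2])
for p in [(309,204),(485,209),(306,304),(514,300)]: print("track",ray(C,p,68)[:2])
E
```

```text
scene 427 325 69 32 1873.5 ctr [461.  340.8] z22 [array([726. , 136.7]), array([718.1, 272.3]), array([792.2, 255.4]), array([799.4, 127.1])] z166 [867.5 148.6]
scene 177 228 99 59 4619.0 ctr [226.2 256.4] z22 [array([ 619.8, -384.6]), array([ 439.1, -414.8]), array([ 453.8, -182.9]), array([ 631. , -177.8])] z166 [ 685.9 -255.1]
scene 425 222 16 41 304.5 ctr [432.5 242. ] z22 [array([403.2, 176.2]), array([395.3, 199. ]), array([538.9, 195.8]), array([545.6, 175. ])] z166 [630.2 139.3]
scene 428 177 13 34 234.5 ctr [433.8 193.3] z22 [array([208.9, 209.2]), array([199.4, 233.8]), array([348.2, 228.4]), array([356.4, 205.8])] z166 [470.3 166.5]
side 282 280 73 64 3884.0 ctr [317.8 310.5] z22 [array([ 449.3, -183.6]), array([ 631.8, -182.6]), array([ 596.6, -408.4]), array([ 440.4, -405.6])] z166 [ 501.8 -455.2]
side 350 191 25 26 331.5 ctr [361.6 204.4] z22 [array([711. , 249.2]), array([773.2, 303.3]), array([782.3, 132.8]), array([724.6,  87.6])] z166 [684.5 -45. ]
side 313 172 33 4 61.0 ctr [329.  173.5] z22 [array([622.2, 442.2]), array([739.4, 430.2]), array([734.6, 406.1]), array([618.8, 418. ])] z166 [627.1 150.2]
side 259 171 34 5 73.0 ctr [275.5 172. ] z22 [array([425.8, 469.5]), array([547.9, 476. ]), array([545.4, 443.1]), array([425.1, 437. ])] z166 [466.6 177. ]
side 370 160 119 207 1862.0 ctr [427.2 263.8] z22 [array([827.7, 489.2]), array([874.4, 531.6]), array([ 871.2, -515.9]), array([ 845. , -527.4])] z166 [ 774.2 -328.6]
board [ 452.8 -393.2]
board [ 448.4 -182.7]
board [ 626. -187.]
board [ 627.1 -375.6]
track [ 399.5 -105.5]
track [402.4 314.3]
track [ 717.4 -103.5]
track [692.2 305.1]
```

Run:
```python
import cv2
i=cv2.imread("pics/scene0.png")[170:330,160:540]
cv2.imwrite("pics/crop0.png",cv2.resize(i,None,fx=2.1,fy=2.1,interpolation=cv2.INTER_CUBIC))
```

```text
(no output)
```

View pics/crop0.png

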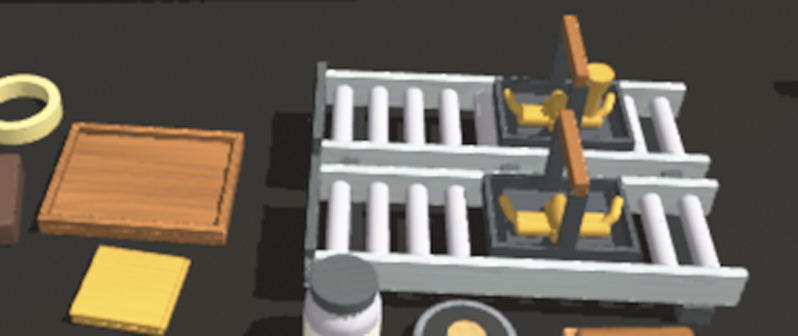

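Confirmed: the near casting has the stub (crop at (600,75)), and the far one is clean. The tin stands beside the far-lane home. Next I'll work out the approach move in tool axes.

```bash
cat >> h.py <<'E'
def goto(pos,jaw):   # tool down, tool y along world direction jaw (deg in xy-plane)
    st=env.state(); A=R.from_euler("xyz",st["ee_rot"],degrees=True)
    x=np.array([0,0,-1.]); y=np.array([np.cos(np.radians(jaw)),np.sin(np.radians(jaw)),0])
    B=R.from_matrix(np.c_[x,y,np.cross(x,y)])
    print("t %.2f"%st["time_s"],"pos",st["ee_pos"],"yaxis",np.round(A.as_matrix()[:,1],3),"q",st["qpos"])
    print("rotvec deg",(A.inv()*B).as_rotvec(degrees=True),"shift mm",A.inv().apply(np.array(pos)-st["ee_pos"]))
E
python3 -c "
from h import *
goto((629,100,300),90);goto((629,100,300),-90)"
```

```text
t 0.10 pos [ 232.6 -525.4  213.2] yaxis [ 0.4 -0.9 -0. ] q [-67.3  18.3  89.7   0.   72.   -1.1]
rotvec deg [-156.1   -0.1    0. ] shift mm [ -86.1 -411.5 -615.6]
t 0.10 pos [ 232.6 -525.4  213.2] yaxis [ 0.4 -0.9 -0. ] q [-67.3  18.3  89.7   0.   72.   -1.1]
rotvec deg [23.9  0.   0.1] shift mm [ -86.1 -411.5 -615.6]
```

```bash
python3 -m handwheel '6 0 0 -0.03 -0.02 -0.03 0.09; 12 0 0 -0.05 -0.04 -0.06 0.09; 18 0 0 -0.07 -0.06 -0.09 0.09; 24 0 0 -0.086 -0.08 -0.12 0.09; 24 0 0 -0.086 -0.10 -0.15 0.09; 24 0 0 -0.086 -0.12 -0.18 0.09; 24 0 0 -0.086 -0.14 -0.21 0.09; 24 0 0 -0.086 -0.16 -0.24 0.09; 24 0 0 -0.086 -0.18 -0.27 0.09; 24 0 0 -0.086 -0.20 -0.30 0.09; 24 0 0 -0.086 -0.22 -0.33 0.09; 24 0 0 -0.086 -0.235 -0.35 0.09'; python3 -c "
from h import *
goto((629,80,300),-90)"
```

```text
time_s: 1.1
ee_pos: [458.7, -166.6, 299.6]
ee_rot: [-84.9, 89.9, 95.1]
force: [0.6, -0.3, 1.0]
gripper_width: 89.7
t 1.10 pos [ 458.7 -166.6  299.6] yaxis [-0. -1. -0.] q [-21.3   7.8  91.4   0.1  80.9  68.7]
rotvec deg [-0.   0.   0.1] shift mm [  -0.2 -246.7 -170.1]
```

```bash
python3 -c "
from h import *
import pickle
C=cam('wrist');im=env.grab_frame('wrist');cv2.imwrite('pics/w1.png',im[:,:,::-1]);pickle.dump(C,open('c1.pkl','wb'))"
python3 -m handwheel '0 0 0 0 -0.03 -0.02 0.09; 0 0 0 0 -0.06 -0.04 0.09; 0 0 0 0 -0.09 -0.06 0.09; 0 0 0 0 -0.12 -0.08 0.09; 0 0 0 0 -0.15 -0.10 0.09; 0 0 0 0 -0.18 -0.12 0.09; 0 0 0 0 -0.21 -0.14 0.09; 0 0 0 0 -0.23 -0.155 0.09; 0 0 0 0 -0.24 -0.165 0.09; 0 0 0 0 -0.246 -0.17 0.09; 0 0 0 0 -0.246 -0.17 0.09'; python3 -c "
from h import *
import pickle
C=cam('wrist');im=env.grab_frame('wrist');cv2.imwrite('pics/w2.png',im[:,:,::-1]);pickle.dump(C,open('c2.pkl','wb'))"
```

```text
time_s: 2.07
ee_pos: [628.7, 77.3, 298.8]
ee_rot: [2.8, 89.9, -177.2]
force: [0.2, 0.5, 0.2]
gripper_width: 89.7
```

View pics/w1.png

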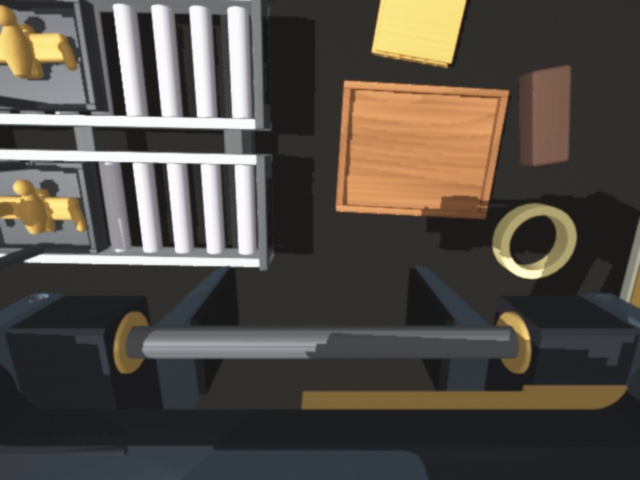

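View pics/w2.png

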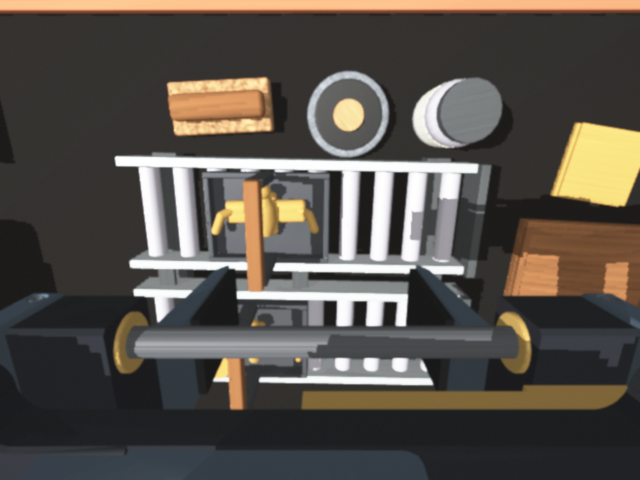

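w1 shows the board's lip corners at about (344,82), (508,91), (487,218) and (337,211). w2 shows the far handle top from (254,178) to (257,291), the outer rail from (117,161) to (476,168) and the inner rail from (131,262) to (462,269). The far casting has no stub.

Run:
```python
from h import *
import pickle
C1,C2=[pickle.load(open(f'c{i}.pkl','rb')) for i in(1,2)]
im=cv2.imread('pics/w1.png')[:,:,::-1].copy()
c=max(blobs(im[:240],(5,90,70),(17,255,255)),key=cv2.contourArea)
h=cv2.approxPolyDP(cv2.convexHull(c),6,True)[:,0]
P=np.array([ray(C1,p,22)[:2] for p in h]);print("board",h.tolist(),P.tolist(),"rect",cv2.minAreaRect(P.astype(np.float32)))
im=cv2.imread('pics/w2.png')[:,:,::-1].copy()
for c in blobs(im[170:300],(5,90,50),(17,255,255)):
    r=cv2.minAreaRect(c); 
    if max(r[1])<60 or r[0][0]>400: continue
    b=cv2.boxPoints(r)+[0,170];print("handle",[ray(C2,p,166)[:2] for p in b],ray(C2,np.array(r[0])+[0,170],166)[:2])
for p in[(254,178),(257,291)]:print("h",ray(C2,p,166)[:2])
for p in[(117,157),(476,164),(131,258),(462,266),(135,284),(466,294),(462,168),(490,166)]:print("rail",p,ray(C2,p,68)[:2])
for p in[(478,167),(470,270)]:print("stop",ray(C2,p,80)[:2])
for p in[(204,172),(329,174),(329,260),(207,261)]:print("tray",ray(C2,p,80)[:2])
print("tin",ray(C2,(470,110),100))
```

```text
board [[343, 81], [509, 90], [485, 217], [336, 211]] [[608.3522578280008, -191.57066798605075], [598.3206982224283, -388.17603926010986], [445.40933745360985, -379.1563185212917], [453.50053011620895, -184.8764247982761]] rect ((526.67529296875, -286.55926513671875), (196.85516357421875, 154.996337890625), 87.52464294433594)
handle [array([677.8, 146.1]), array([678.4, 129.4]), array([575.4, 130.5]), array([574.6, 148.8])] [628.9 138.7]
h [678.8 135.1]
h [574.2 138. ]
rail (117, 157) [693.1 305.3]
rail (476, 164) [685.  -95.7]
rail (131, 258) [574.7 307.7]
rail (462, 266) [563.9 -93.2]
rail (135, 284) [540.9 307.9]
rail (466, 294) [ 527.  -102.2]
rail (462, 168) [680.6 -80.5]
rail (490, 166) [ 682.8 -111.7]
stop [682.4 -93.1]
stop [563.2 -98.1]
tray [677.5 205.9]
tray [675.1  69.2]
tray [575.8  68.8]
tray [574.8 212.1]
tin [738.9 -69.7 100. ]
```

```bash
python3 -c "
from h import *
goto((627,138,138),-91.5)"
```

```text
t 2.12 pos [628.   76.3 299.2] yaxis [-0. -1.  0.] q [ 5.9 21.7 72.4 -0.  86.  96. ]
rotvec deg [ 1.4  0.1 -0. ] shift mm [161.2 -61.9   0.9]
```

```bash
python3 -m handwheel '1.4 0 0 0 -0.03 0 0.09; 1.4 0 0 0 -0.055 0.001 0.09; 1.4 0 0 0.01 -0.062 0.001 0.09; 1.4 0 0 0.035 -0.062 0.001 0.09; 1.4 0 0 0.06 -0.062 0.001 0.09; 1.4 0 0 0.085 -0.062 0.001 0.09; 1.4 0 0 0.105 -0.062 0.001 0.09; 1.4 0 0 0.12 -0.062 0.001 0.07; 1.4 0 0 0.13 -0.062 0.001 0.06; 1.4 0 0 0.13 -0.062 0.001 0.06; 1.4 0 0 0.13 -0.062 0.001 0.06'; python3 -c "
from h import *
import pickle
C=cam('wrist');im=env.grab_frame('wrist');cv2.imwrite('pics/w3.png',im[:,:,::-1])
goto((627,138,138),-91.5)
for c in blobs(im[:330],(5,90,50),(17,255,255)):
    r=cv2.minAreaRect(c); 
    if max(r[1])>60: print(r,[ray(C,p,166)[:2] for p in cv2.boxPoints(r)])
"
```

```text
time_s: 3.03
ee_pos: [627.1, 137.5, 170.0]
ee_rot: [58.6, 90.0, -123.0]
force: [0.1, 0.5, 1.1]
gripper_width: 66.3
t 3.08 pos [627.8 137.8 170.9] yaxis [-0. -1. -0.] q [ 11.4  25.9  84.   -0.   70.  102.9]
rotvec deg [-0.1 -0.1  0. ] shift mm [32.9 -0.1  0.8]
((318.1767272949219, 262.0296630859375), (126.7105484008789, 28.801124572753906), 87.93617248535156) [array([678.9, 146. ]), array([679. , 131.6]), array([608.4, 130.5]), array([608.2, 146.6])]
((243.582763671875, 90.99311828613281), (79.47452545166016, 145.82786560058594), 85.2363510131836) [array([744.6, 203.5]), array([747.6, 137.8]), array([714. , 135.9]), array([710.5, 205.4])]
```

View pics/w3.png

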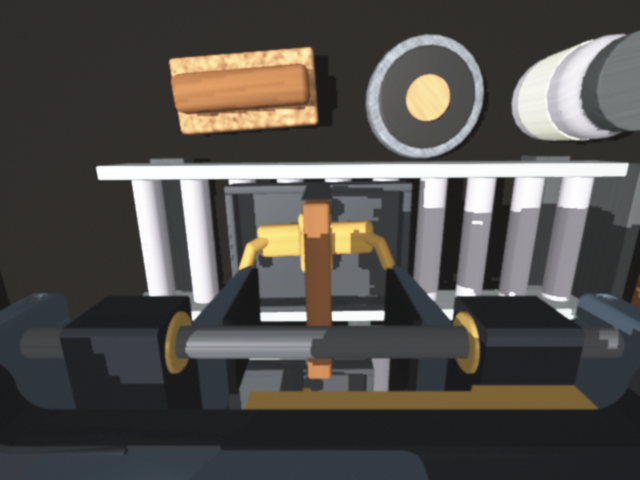

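The bar lies at column 318, centred between the fingers at y≈138. I'll descend and half-close loosely around it.

```bash
python3 -m handwheel '0 0 0 0.015 0 0.001 0.06; 0 0 0 0.028 0 0.001 0.06; 0 0 0 0.032 0 0.001 0.05; 0 0 0 0.032 0 0.001 0.04; 0 0 0 0.032 0 0.001 0.03; 0 0 0 0.032 0 0.001 0.022; 0 0 0 0.032 0 0.001 0.022; 0 0 0 0.032 0 0.001 0.022; 0 0 0 0.032 0 0.001 0.022' 10; python3 -c "
from h import *
goto((627-4.2,138-163,138),-91.5)"
```

```text
time_s: 3.83
ee_pos: [626.6, 138.5, 138.5]
ee_rot: [-173.9, 89.9, 4.6]
force: [0.2, -0.7, 0.9]
gripper_width: 22.0
t 3.83 pos [626.6 138.5 138.5] yaxis [-0. -1. -0.] q [ 11.4  27.2  86.8  -0.   66.  103. ]
rotvec deg [-0.  -0.1  0. ] shift mm [  0.4 163.5  -0.6]
```

```bash
python3 -m handwheel '0 0 0 0 0.002 0 0.022; 0 0 0 0 0.006 0 0.022; 0 0 0 0 0.012 0 0.022; 0 0 0 0 0.020 0 0.022; 0 0 0 0 0.029 0 0.022; 0 0 0 0 0.038 0 0.022; 0 0 0 0 0.047 0 0.022; 0 0 0 0 0.056 0 0.022; 0 0 0 0 0.065 0 0.022; 0 0 0 0 0.074 0 0.022; 0 0 0 0 0.083 0 0.022; 0 0 0 0 0.092 0 0.022'; python3 -m handwheel '0 0 0 0 0.009 0 0.022; 0 0 0 0 0.018 0 0.022; 0 0 0 0 0.026 0 0.022; 0 0 0 0 0.033 0 0.022; 0 0 0 0 0.039 0 0.022; 0 0 0 0 0.044 0 0.022; 0 0 0 0 0.048 0 0.022; 0 0 0 0 0.052 0 0.022; 0 0 0 0 0.055 0 0.022; 0 0 0 0 0.057 0 0.022; 0 0 0 0 0.057 0 0.022; 0 0 0 0 0.057 0 0.022'; python3 -c "
from h import *
goto((627-4.2,138-163,138),-91.5)
C=cam('wrist');im=env.grab_frame('wrist');cv2.imwrite('pics/w4.png',im[:,:,::-1])"
```

```text
time_s: 4.83
ee_pos: [623.8, 45.5, 137.9]
ee_rot: [91.7, 90.0, -89.9]
force: [1.0, 0.8, -0.8]
gripper_width: 22.3
time_s: 5.83
ee_pos: [622.3, -10.6, 137.9]
ee_rot: [46.5, 90.0, -135.0]
force: [0.4, 0.0, 0.8]
gripper_width: 21.8
t 5.83 pos [622.3 -10.6 137.9] yaxis [-0. -1.  0.] q [-2.  25.6 89.6 -0.  64.8 89.5]
rotvec deg [-0.  0. -0.] shift mm [-0.1 14.4 -0.9]
```

View pics/w4.png

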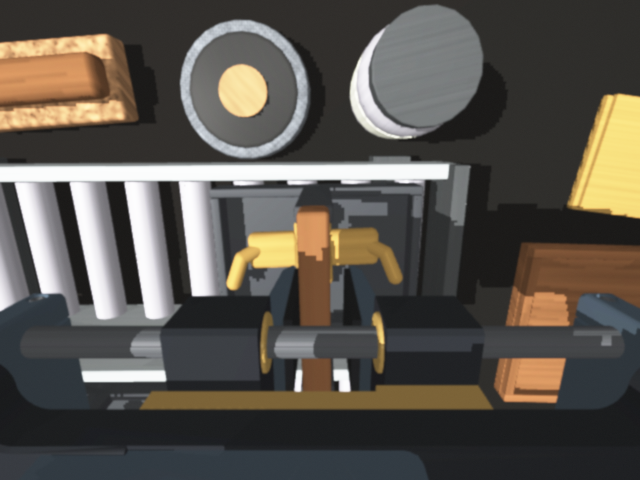

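The tray's front edge (column ~422) is about 13–18 mm short of the stop face (column ~440). I'll creep on, watching the force.

```bash
python3 -m handwheel '0 0 0 0 0.002 0 0.022; 0 0 0 0 0.004 0 0.022; 0 0 0 0 0.006 0 0.022; 0 0 0 0 0.008 0 0.022; 0 0 0 0 0.009 0 0.022; 0 0 0 0 0.010 0 0.022; 0 0 0 0 0.011 0 0.022; 0 0 0 0 0.012 0 0.022; 0 0 0 0 0.012 0 0.022; 0 0 0 0 0.012 0 0.022'; python3 -m handwheel '0 0 0 0 0.001 0 0.022; 0 0 0 0 0.002 0 0.022; 0 0 0 0 0.003 0 0.022; 0 0 0 0 0.003 0 0.022;0 0 0 0 0.003 0 0.022'; python3 -m handwheel '0 0 0 0 0.001 0 0.022; 0 0 0 0 0.002 0 0.022; 0 0 0 0 0.002 0 0.022; 0 0 0 0 0.002 0 0.022'
```

```text
time_s: 6.72
ee_pos: [622.1, -22.7, 138.0]
ee_rot: [103.2, 90.0, -78.3]
force: [0.0, -0.5, -0.3]
gripper_width: 22.0
time_s: 7.13
ee_pos: [622.0, -25.7, 138.0]
ee_rot: [115.6, 90.0, -65.9]
force: [1.6, -0.5, -0.5]
gripper_width: 21.9
time_s: 7.47
ee_pos: [621.9, -27.7, 138.0]
ee_rot: [102.6, 90.0, -78.9]
force: [0.0, -0.1, -1.2]
gripper_width: 21.8
```

```bash
python3 -m handwheel '0 0 0 0 0.001 0 0.022; 0 0 0 0 0.0015 0 0.022; 0 0 0 0 0.0015 0 0.022; 0 0 0 0 0.0015 0 0.022' | grep -E 'pos|force'; python3 -c "
from h import *
cv2.imwrite('pics/w5.png',env.grab_frame('wrist')[120:420,170:490,::-1].repeat(2,0).repeat(2,1))
print(env.state()['force'])"
```

```text
ee_pos: [621.9, -29.1, 137.9]
force: [0.3, 0.4, -0.1]
[-0.1  0.9  0.6]
```

View pics/w5.png

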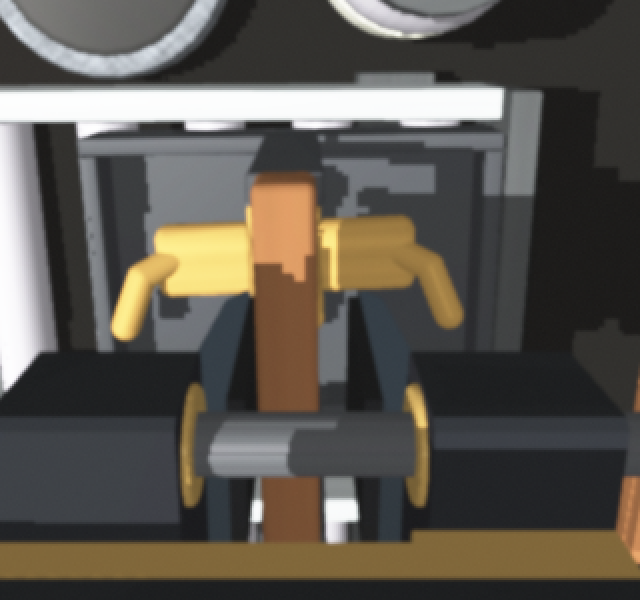

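The tray's front edge (~503) is now at the stop face (~505). I'll nudge in small steps until steady resistance shows.

```bash
cat > f.py <<'E'
from workcell import env
import numpy as np
s=[]
for i in range(4): env.grab_frame("wrist"); s.append(env.state()["force"])
print("mean force",np.round(np.mean(s,0),2),np.round(env.state()["ee_pos"],1))
E
python3 f.py; python3 -m handwheel '0 0 0 0 0.0005 0 0.022; 0 0 0 0 0.001 0 0.022; 0 0 0 0 0.001 0 0.022' | grep -E 'force'; python3 f.py;python3 -m handwheel '0 0 0 0 0.0005 0 0.022; 0 0 0 0 0.001 0 0.022; 0 0 0 0 0.001 0 0.022' | grep -E 'force'; python3 f.py
```

```text
mean force [ 0.38 -0.22  0.14] [621.8 -29.1 137.9]
force: [-0.1, 1.3, -0.0]
mean force [ 0.99  2.34 -0.7 ] [622.  -29.6 137.9]
force: [2.1, 4.1, 1.6]
mean force [2.04 4.8  0.46] [622.3 -30.4 138.2]
```

Resistance climbed from 0 to 2.3 to 4.8 N over 1 mm steps, so the carrier is against the stop. I'll ease off to centre on the bar, then grip.

```bash
python3 -m handwheel '0 0 0 0 -0.003 0 0.022; 0 0 0 0 -0.0055 0 0.022; 0 0 0 0 -0.0055 0 0.020; 0 0 0 0 -0.0055 0 0.018; 0 0 0 0 -0.0055 0 0.016; 0 0 0 0 -0.0055 0 0.012; 0 0 0 0 -0.0055 0 0.010; 0 0 0 0 -0.0055 0 0.010;0 0 0 0 -0.0055 0 0.010' 30; python3 f.py; python3 -c "
from h import *
i=env.grab_frame('wrist')[120:420,170:490,::-1]
cv2.imwrite('pics/w6.png',i.repeat(2,0).repeat(2,1))
goto((526.7,-286.6,138),-92.6)"
```

```text
time_s: 9.7
ee_pos: [621.9, -25.8, 137.9]
ee_rot: [63.9, 90.0, -117.6]
force: [-0.7, -0.3, -0.3]
gripper_width: 14.3
mean force [-0.26 -0.6  -0.51] [621.9 -25.6 137.9]
t 9.95 pos [621.9 -25.6 137.9] yaxis [-0. -1.  0.] q [-3.4 25.6 89.6 -0.  64.8 88.1]
rotvec deg [ 1.1  0.  -0. ] shift mm [ -0.  263.4  88.2]
```

View pics/w6.png

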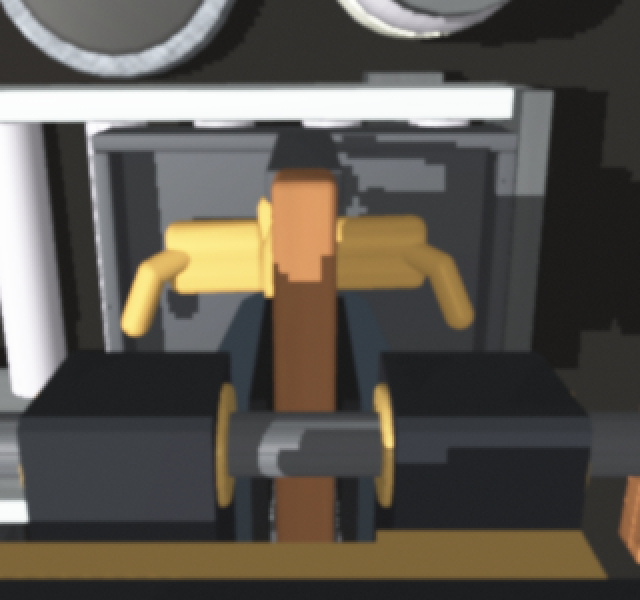

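Tray edge is against the stop (~516), and the grip reads 14.3 mm on the bar. Lifting.

```bash
python3 -m handwheel '0 0 0 -0.002 0 0 0.01; 0 0 0 -0.005 0 0 0.01; 0 0 0 -0.010 0 0 0.01; 0 0 0 -0.017 0 0 0.01; 0 0 0 -0.025 0 0 0.01; 0 0 0 -0.033 0 0 0.01; 0 0 0 -0.041 0 0 0.01; 0 0 0 -0.049 0 0 0.01; 0 0 0 -0.056 0 0 0.01; 0 0 0 -0.061 0 0 0.01; 0 0 0 -0.064 0 0 0.01; 0 0 0 -0.065 0 0 0.01'; python3 f.py; python3 -c "
from h import *
goto((526.7,-286.6,138),-92.6)"
```

```text
time_s: 10.95
ee_pos: [622.2, -25.5, 203.6]
ee_rot: [171.5, 89.9, -10.1]
force: [1.1, 0.9, -5.2]
gripper_width: 14.0
mean force [ 0.24  0.   -5.59] [621.6 -25.5 202.4]
t 11.15 pos [621.6 -25.5 202.4] yaxis [-0. -1.  0.] q [-3.4 23.  84.1 -0.  72.9 88.1]
rotvec deg [ 1.1  0.1 -0. ] shift mm [ 64.5 263.5  87.9]
```

```bash
python3 -m handwheel '0 0 0 0 0.002 0 0.01; 0 0 0 0 0.006 0.001 0.01; 0 0 0 0 0.013 0.003 0.01; 0 0 0 0 0.023 0.006 0.01; 0 0 0 0 0.035 0.010 0.01; 0.2 0 0 0 0.048 0.015 0.01; 0.4 0 0 0 0.062 0.020 0.01; 0.6 0 0 0 0.076 0.025 0.01; 0.8 0 0 0 0.090 0.030 0.01; 1.1 0 0 0 0.104 0.035 0.01; 1.1 0 0 0 0.118 0.040 0.01; 1.1 0 0 0 0.132 0.045 0.01'; python3 -m handwheel '0 0 0 0 0.014 0.005 0.01; 0 0 0 0 0.028 0.010 0.01; 0 0 0 0 0.042 0.015 0.01; 0 0 0 0 0.056 0.020 0.01; 0 0 0 0 0.070 0.025 0.01; 0 0 0 0 0.083 0.030 0.01; 0 0 0 0 0.095 0.034 0.01; 0 0 0 0 0.107 0.038 0.01; 0 0 0 0 0.117 0.041 0.01; 0 0 0 0 0.125 0.043 0.01; 0 0 0 0 0.130 0.044 0.01; 0 0 0 0 0.131 0.044 0.01' ; python3 f.py; python3 -c "
from h import *
goto((526.7,-286.6,94),-92.6)
C=cam('scene');im=env.grab_frame('scene');cv2.imwrite('pics/s7.png',cv2.resize(im[130:310,100:340,::-1],None,fx=3,fy=3))
cv2.imwrite('pics/w7.png',env.grab_frame('wrist')[:,:,::-1])"
```

```text
time_s: 12.15
ee_pos: [572.8, -157.8, 203.0]
ee_rot: [130.7, 90.0, -52.0]
force: [0.7, 0.4, -4.7]
gripper_width: 13.7
time_s: 13.15
ee_pos: [523.4, -286.0, 202.9]
ee_rot: [116.7, 90.0, -66.0]
force: [0.4, -0.5, -5.3]
gripper_width: 14.0
mean force [ 0.1  -0.26 -5.05] [ 523.8 -284.5  202.9]
t 13.35 pos [ 523.8 -284.5  202.9] yaxis [-0. -1. -0.] q [-29.6  20.6  87.8   0.   71.6  62.9]
rotvec deg [ 0. -0.  0.] shift mm [108.9   2.   -3. ]
```

View pics/w7.png

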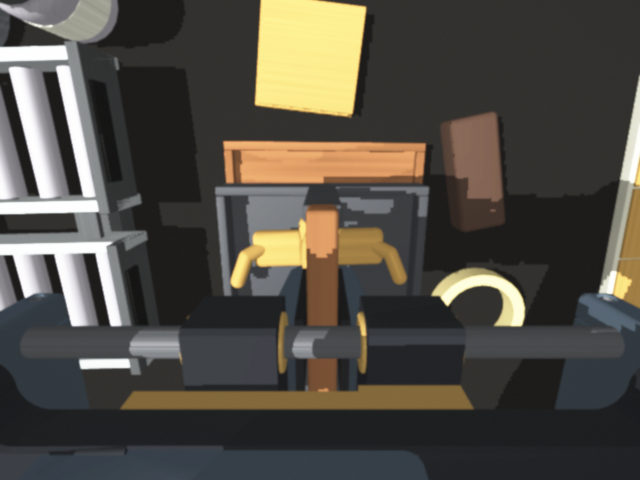

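The carrier hangs level over the board, with the board's far lip at (223–427, 142). I'll check centring numerically while lowering to just above the lips.

```bash
python3 -c "
from h import *
C=cam('wrist')
for p in[(223,142),(427,143)]: print(ray(C,p,22)[:2])"
python3 -m handwheel '0 0 0 0.003 0.001 -0.001 0.01; 0 0 0 0.009 0.002 -0.002 0.01; 0 0 0 0.017 0.002 -0.003 0.01; 0 0 0 0.026 0.002 -0.003 0.01; 0 0 0 0.035 0.002 -0.003 0.01; 0 0 0 0.044 0.002 -0.003 0.01; 0 0 0 0.053 0.002 -0.003 0.01; 0 0 0 0.062 0.002 -0.003 0.01; 0 0 0 0.070 0.002 -0.003 0.01; 0 0 0 0.076 0.002 -0.003 0.01; 0 0 0 0.079 0.002 -0.003 0.01; 0 0 0 0.080 0.002 -0.003 0.01'; python3 -c "
from h import *
goto((526.7,-286.6,94),-92.6)
im=env.grab_frame('side');cv2.imwrite('pics/s8.png',cv2.resize(im[190:390,200:440,::-1],None,fx=3,fy=3))"
```

```text
[ 608.2 -193. ]
[ 598.3 -389.8]
time_s: 14.45
ee_pos: [526.2, -287.1, 122.3]
ee_rot: [-23.9, 89.9, 153.5]
force: [-0.1, -0.1, -5.5]
gripper_width: 13.8
t 14.45 pos [ 526.2 -287.1  122.3] yaxis [-0. -1. -0.] q [-29.7  24.5  94.   -0.   61.6  62.9]
rotvec deg [-0.  0.  0.] shift mm [28.3 -0.5 -0.5]
```

View pics/s8.png

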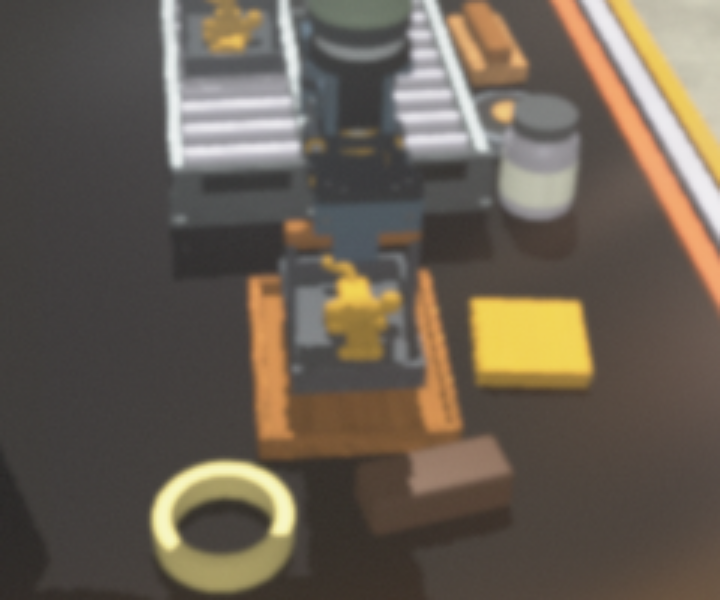

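The board corners agree with the first measurement to within 2 mm, and the tray sits centred above the board. Lowering now.

```bash
python3 -m handwheel '0 0 0 0.003 0 0 0.01; 0 0 0 0.007 0 0 0.01; 0 0 0 0.011 0 0 0.01; 0 0 0 0.015 0 0 0.01; 0 0 0 0.018 0 0 0.01; 0 0 0 0.020 0 0 0.01; 0 0 0 0.022 0 0 0.01; 0 0 0 0.0235 0 0 0.01; 0 0 0 0.025 0 0 0.01; 0 0 0 0.026 0 0 0.01; 0 0 0 0.026 0 0 0.01' | grep pos; python3 f.py; python3 -m handwheel '0 0 0 0.0005 0 0 0.01; 0 0 0 0.001 0 0 0.01; 0 0 0 0.0015 0 0 0.01; 0 0 0 0.0015 0 0 0.01' | grep pos; python3 f.py
```

```text
ee_pos: [526.4, -287.2, 96.8]
mean force [-0.14  0.   -4.83] [ 526.6 -287.3   97.1]
ee_pos: [526.4, -287.2, 95.3]
mean force [-0.26  0.26 -5.21] [ 526.5 -287.3   95.5]
```

```bash
python3 -m handwheel '0 0 0 0.0005 0 0 0.01; 0 0 0 0.001 0 0 0.01; 0 0 0 0.001 0 0 0.01' | grep pos; python3 f.py; python3 -m handwheel '0 0 0 0.0005 0 0 0.01; 0 0 0 0.001 0 0 0.01; 0 0 0 0.001 0 0 0.01' | grep pos; python3 f.py
```

```text
ee_pos: [526.4, -287.2, 94.3]
mean force [-0.27  0.09 -5.23] [ 526.5 -287.3   94.5]
ee_pos: [526.6, -287.3, 93.9]
mean force [-0.22  1.08 -0.93] [ 526.6 -287.3   93.9]
```

The weight has transferred to the board (-5.2 to -0.9 N). Releasing and retreating upward.

```bash
python3 -m handwheel '0 0 0 0.0003 0 0 0.01; 0 0 0 0.0003 0 0 0.015; 0 0 0 0.0003 0 0 0.017; 0 0 0 0.0003 0 0 0.022; 0 0 0 0.0003 0 0 0.03; 0 0 0 0.0003 0 0 0.045; 0 0 0 0.0003 0 0 0.06; 0 0 0 0.0003 0 0 0.06; 0 0 0 0.0003 0 0 0.06'; python3 -m handwheel '0 0 0 -0.005 0 0 0.06; 0 0 0 -0.015 0 0 0.06; 0 0 0 -0.03 0 0 0.06; 0 0 0 -0.05 0 0 0.06; 0 0 0 -0.075 0 0 0.06; 0 0 0 -0.10 0 0 0.06; 0 0 0 -0.125 0 0 0.06; 0 0 0 -0.15 0 0 0.06; 0 0 0 -0.175 0 0 0.06; 0 0 0 -0.19 0 0 0.06; 0 0 0 -0.20 0 0 0.06; 0 0 0 -0.20 0 0 0.06'; python3 -c "
from h import *
a=env.grab_frame('wrist')[:,:,::-1];b=env.grab_frame('scene')[:,:,::-1][160:370,60:540]
b=cv2.resize(b,(640,280))
cv2.imwrite('pics/f9.png',np.vstack([a[:310],b]))"
```

```text
time_s: 17.8
ee_pos: [526.5, -287.2, 93.1]
ee_rot: [124.5, 90.0, -58.1]
force: [-0.0, -0.4, 0.5]
gripper_width: 52.2
time_s: 18.8
ee_pos: [527.3, -287.7, 296.4]
ee_rot: [152.7, 89.7, -30.0]
force: [0.3, -0.7, 0.1]
gripper_width: 60.0
```

View pics/f9.png

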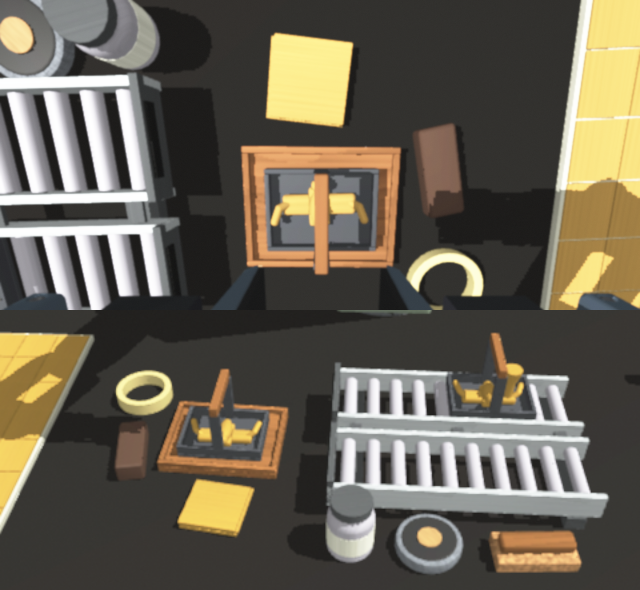

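The carrier lies flat inside the lips at (267–378, 170–250) with the casting in it. The stub carrier and the bystanders have not moved, and the gripper is clear.

```bash
python3 -c "
from workcell import env
print(env.job_done())"
```

```text
the job is handed in; nothing more can be done
None
```

The clean casting was in the far carrier, and that carrier now sits flat inside the lips of the board with the casting still in it. I handed the job in shortly after 18.8 s on the robot's clock, against the 64 s limit.

- **Rolling home:** I rolled the carrier along its lane with the fingers held loosely round the handle. At the stop the resistance built to about 5 N, and the wrist picture showed the tray edge at the stop face.
- **Lift and placing:** I gripped the bar with a 30 N setting and carried the load over, reading about 5.5 N. On the board I lowered it until the weight came off the wrist, then let go and backed straight up about 200 mm.
- **Last checks:** The final pictures show the tray flat and centred inside the lips. The stub carrier is still in its lane, the other things look unmoved, and the gripper is clear with almost no force on it. Two wrist-camera measurements of the board agreed to within about 2 mm; a rougher first reading from the scene camera was about 13 mm off and was not used.

I viewed 10 pictures, and no check failed.

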